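# Test the microscope specimen lift and hold it raised

### The arm

A 7-joint arm with a two-finger parallel gripper is mounted at the origin on the work surface. World frame = base frame: x ahead of the robot, y to its left, z up, the work surface at z = 0. Lengths are in m, angles in rad, forces in N, time in s.
With the tool pointing down it reaches from about 0.4 to 0.85 m from the base axis. Payload 4.5 kg.
Tool frame: the origin (TCP) lies at the very end of the fingers, on their centre line; the grasp point (between the pads) lies 19 mm behind it (hold_point_z is the distance from the TCP to the grasp point, in m); z points along the fingers, y is the direction in which the jaws open and shut (so a half turn about z gives the same grasp; the last joint's range is limited). The gripper opens to 88 mm and grips with 3 to 60 N. Pads are 18 mm wide; open, the fingers measure 123 mm over their backs; the gripper's body (75 mm by 187 mm) begins 45 mm behind the grasp point.
Start: joints at [1.292, 0.689, -0.195, 1.565, 0.157, 0.902, -0.215], TCP at [0.192, -0.595, 0.239] pointing down, gripper open.
Joint ranges: [-3.01, 3.01], [-0.46, 2.08], [-1.47, 1.51], [0.13, 2.56], [-1, 4.14], [0.04, 2.09], [-2.66, 2.66]. Speed limits (rad/s): [2.57, 2.57, 3.14, 3.14, 3.14, 3.14, 3.14].

### API

Orientations are given as [roll, pitch, yaw] about the fixed x, y, z axes, in that order (R = Rz(yaw) Ry(pitch) Rx(roll)).
In Python, from cell import * gives the robot as it stands.
- The arm moves only by the tool apply_moves, never from a script. Its argument "moves" is a list of rows, each a list of 3 entries, a list of its own where there are three numbers: the turn, a rotation vector about the world's x, y, z in degrees, then the shift along the world's x, y, z in m, then the closure, from 0 (fully open) to 1 (shut). A call has 1 to 10 rows; each row is the pose to reach, as a shift and turn from the pose commanded when the call began; what a row does not reach only later rows make up. A row lasts 1/8 s, in which the tool goes at most 62.5 mm and 10.7 degrees, less where a joint would pass 70% of its speed; a pose out of reach is approached as far as the arm can. A call with a gripper value outside its range is refused whole. The fingers move at their own pace and stop on an object; the grip force is fixed at half the most. Time passes only in rows, so rows that repeat a pose let the fingers close. It gives the time, the measured TCP pose, the force and the opening at its end, in the units of the state.
- state(): the state, without advancing time (a new reading comes with each control period).
- camera(name): name is "side" or "top" or "wrist"; returns (picture, depth): 384x512x3 uint8, blue, green, red; 384x512 float32, m along the optical axis (not along the pixel's ray), 0 where there is no reading.
- camera_info(name): a dict with "intrinsics" (3x3 intrinsics, pixels), "world_from_camera" (4x4, takes a point from camera to world coordinates); the wrist camera has in their place "T_tool_cam" (4x4, takes a point from camera to tool coordinates, whose origin is the TCP and whose axes are the flange's). Camera axes: x right, y down, z forward; pixel columns grow to the right and rows downward; lengths in m; the calibration is good to about 2 mm. A picture is of the moment at which its call begins: read the wrist's pose just before it. camera_info takes no time and is no camera call.
- close_job(): hands the job in, once; it reports no verdict.
Trained networks look in the newest picture that a camera, given by its name, has taken for a name from the list of things; names that differ only in an ending like _2 or _b are one class to them, and where a whole thing is asked for, a point or a joint stands for the part that bears it (a point fixed in the world has none). Each returns a list of dicts, best first, with "conf" (0 to 1); they miss things now and then, are a little off and sometimes report something else, mostly with a low value. They report only what shows in the picture. A call takes as long as a camera call.
- spot_in(camera, label): "rect" ([left, top, width, height] in pixels, round what is visible of it).
The state is a dict: "t": time; "q": joint angles; "joint_vel": joint speeds; "joint_torque": joint torques, N m; "tcp_pos": TCP position; "ee_rot": TCP orientation; "contact_force": force on the tool from outside, world axes, zero at the start; "ft_torque": the same for the moment, N m; "grip_width": opening from 0.0 (shut) to 1.0 (fully open).
Only numpy, scipy, OpenCV 4.12 (cv2) and the standard library are available. Lean on these libraries where they do the work, as an engineer would, in place of code of your own. Each camera call takes 0.05 s, during which the arm holds its last target. There are 200 camera calls.

### The job

Test the drop release of the microscope specimen lift: press the round button on top of its white housing so that the lever with the black roller grip falls to its bottom stop. Then swing the lever back up to the cam's highest lift point, where the stage stands highest (neither short of it nor past it), and finish while still holding the lever there, because it falls if let go. Leave the glassware and other things on the bench where they stand.

Things in the scene. Friction and masses are not known exactly. Their poses are not given: they have to be found in the camera images.
- lift_base: Microscope specimen lift, bolted down: black base plate (x -50..185, y -50..120 mm in its frame, 15 thick), white housing (x -30..30, y 16..62, 97 tall), black stage with glass slide (x 40..155, y 0..110), white post with objective beyond x 84 (215 tall). Origin on the bench below the lever's pivot, in the lever's plane; +x from the lever's grip side to the post, +y from lever to housing.
- lever_pivot (a point): The lever's pivot, 75 mm above the bench, in the plane in which the lever swings; fixed to the lift. The pivot axis is level, along y of lift_base.
- lever_knob (a point): Centre of the lever's black roller grip: a barrel 26 mm across and 34 mm long, along the pivot axis, 120 mm from the pivot on an 11 mm steel rod, out in front of the base plate; it turns freely on the lever. It moves on a vertical arc: 57 mm above the bench at the bottom stop, 185 mm at the highest lift. Pinch it by its flat ends from above, fingers closing along the pivot axis.
- lift_lever (a joint): Lever angle (rad); the grip side stands (value - 0.15) above level. 0: bottom stop. At first a catch holds it at about 0.5; button pressed, it falls to 0. Going up it clicks past the catch between 0.2 and 0.5 (the button dips). 1.30: highest lift, 66 degrees above level, still leaning away from the stage; beyond it the stage sinks; stop at 1.9. Spring and weight pull it down: 1.5 to 4 N at the grip.
- lift_stage (a joint): Height of the stage above its lowest position (m), driven by an eccentric on the lever's shaft: 0 with the lever at the bottom stop, greatest (0.010) with the lever at 1.30 rad.
- button_top (a point): Centre of the top face of the release button: a plain steel disc 24 mm across on top of the white housing, 113 mm above the bench when up, 40 mm to the +y side of the lever's plane. It moves straight down.
- release_button (a joint): Travel of the button in m: 0 up, 0.007 fully down (5 N). The catch lets go at about 0.004; the button springs back when released.
- objective: Spare steel microscope objective standing on the base plate of the lift, 22 mm across, 45 mm tall. Bystander: leave it alone. Origin at the centre of its underside.
- petri_dish: Low open glass dish, 90 mm across, 15 mm tall, beside the lift. Bystander: leave it alone. Origin at the centre of its underside.
- beaker: Glass beaker, 66 mm across, 85 mm tall, beside the lift on the lever's free side. Bystander: leave it alone. Origin at the centre of its underside.
- slide_box: Open grey slide tray with dividers, 100 x 130 x 35 mm. Bystander: leave it alone. Origin at the centre of its underside.
- oil_bottle: Small amber bottle, 32 mm across, 75 mm tall. Bystander: leave it alone. Origin at the centre of its underside.
- stain_jar: Glass jar, 56 mm across, 80 mm tall. Bystander: leave it alone. Origin at the centre of its underside.
- tweezers: Steel tweezers lying flat, 115 mm long, 8 mm tall. Bystander: leave it alone. Origin at the centre of its underside.

How it is judged:
By the outcome, as a careful person would: the job done as asked, in the order asked, and still so for the second after the job is handed in, while the arm keeps its last pose, push and grip.
It also fails if it takes over 51 s, if anything falls off the work surface, if the arm or the gripper's body presses on something with over 40 N, if the wrist force passes 120 N, or if a joint passes its speed limit or range.

## Working session

There is one attempt and no reset: what is moved stays moved. The work goes in short steps, Python scripts to look and compute and a tool call to move; the robot and the scene stay as the last step left them, time stands still between calls to the robot, and variables do not carry over. Pictures are saved under pics/ and viewed, about 8 in all and at most 12, crops included, and the job is handed in when it is done.

Besides the shell and the picture viewer there is one more tool, called after "Call:" by a JSON object that holds its "api" and its "payload". apply_moves: Moves the arm, as the interface text tells. Its arguments: {"type":"object","properties":{"moves":{"type":"array"}},"required":["moves"]}

```bash
ls; mkdir -p pics
cat > h.py <<'E'
from cell import *
import numpy as np, cv2
def w(cam,u,v,d):
    i=camera_info(cam);K=np.array(i["intrinsics"]);T=np.array(i["world_from_camera"])
    return (T@np.r_[np.linalg.inv(K)@[u,v,1]*d,1])[:3]
E
python3 - <<'E'
from h import *
s=state();print(s)
ims=[]
for c in("side","top"):
    p,d=camera(c);cv2.imwrite(f"pics/{c}1.png",p);np.save(f"{c}1.npy",d)
    print(c,np.round(camera_info(c)["world_from_camera"],3).tolist(),np.round(camera_info(c)["intrinsics"],1).tolist())
    for l in("lift_base","lever_knob","button_top","objective","petri_dish","beaker"):
        for r in spot_in(c,l)[:2]:
            x,y,a,b=r["rect"];u,v=x+a/2,y+b/2
            dd=d[int(v),int(u)];print(l,np.round(r["rect"]),round(r["conf"],2),dd,np.round(w(c,u,v,dd),3))
E
```

```text
pics
{'t': 0.0, 'q': array([ 1.29178564,  0.68997117, -0.19451914,  1.56635059,  0.15728338,
        0.90249074, -0.21511283]), 'joint_vel': array([-2.56142689e-04, -7.65565595e-05,  1.00861864e-04, -7.61233754e-04,
        3.93509549e-04, -4.01953265e-04,  2.19921783e-04]), 'joint_torque': array([-1.16276642e-04, -5.27552891e+01, -1.26687393e+00, -1.53426915e+01,
       -5.26570890e-02,  6.53440860e-03,  1.85409103e-04]), 'tcp_pos': array([ 0.19209772, -0.59407897,  0.23791641]), 'ee_rot': array([-3.13976667e+00,  1.17377914e-04,  3.12876837e-01]), 'contact_force': array([-0.42028984, -0.48746467,  0.14471426]), 'ft_torque': array([-0.05935913,  0.02948835,  0.00953204]), 'grip_width': 1.002616107106012}
side [[0.878, -0.33, 0.346, 0.041], [-0.478, -0.592, 0.648, -1.034], [-0.009, -0.735, -0.678, 1.22], [0.0, 0.0, 0.0, 1.0]] [[431.2, 0.0, 249.8], [0.0, 431.2, 190.6], [0.0, 0.0, 1.0]]
lift_base [215. 162.  83.  78.] 0.93 1.7580183 [ 0.661  0.068 -0.002]
lever_knob [216. 198.  45.  22.] 0.77 1.6990199 [0.568 0.045 0.015]
objective [277. 216.   4.   7.] 0.57 1.609061 [ 0.66  -0.107  0.049]
petri_dish [204. 186.  25.  18.] 0.78 1.7805146 [0.53  0.175 0.   ]
beaker [247. 244.  21.  28.] 0.83 1.4339286 [ 0.484 -0.25   0.082]
top [[0.016, -0.986, 0.169, 0.373], [-1.0, -0.013, 0.021, -0.007], [-0.019, -0.169, -0.985, 1.414], [0.0, 0.0, 0.0, 1.0]] [[374.4, 0.0, 254.7], [0.0, 374.4, 194.9], [0.0, 0.0, 1.0]]
lift_base [238. 141.  57.  92.] 0.82 1.3237028 [ 0.623 -0.023  0.114]
lift_base [247. 152.  37.  52.] 0.37 1.3336041 [ 0.657 -0.017  0.11 ]
lever_knob [266. 196.  15.  40.] 0.61 1.319977 [ 0.523 -0.048  0.1  ]
petri_dish [205. 206.  23.  24.] 0.75 1.4160209 [0.521 0.166 0.007]
beaker [311. 213.  22.  22.] 0.62 1.4118685 [ 0.505 -0.234 -0.   ]
```

Run:
```python
import cv2,numpy as np
a=cv2.imread("pics/side1.png")[140:290,170:330];b=cv2.imread("pics/top1.png")[110:260,180:340]
o=np.vstack([cv2.resize(a,(640,600))[:600]]);o2=cv2.resize(b,(640,600))
cv2.imwrite("pics/c1.png",np.hstack([cv2.resize(o,(400,375)),cv2.resize(o2,(400,375))]))
```

```text
(no output)
```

View pics/c1.png

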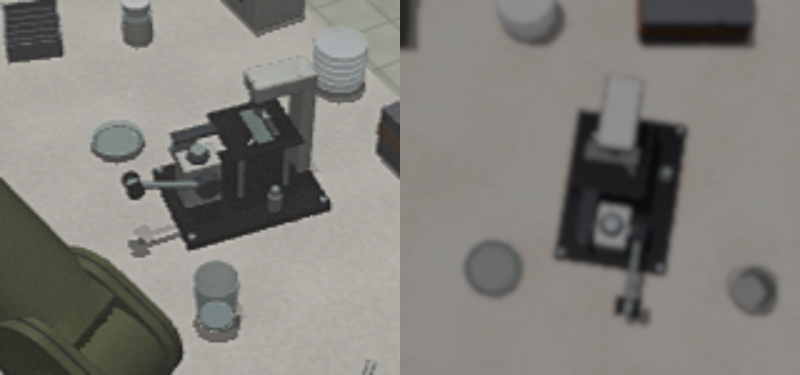

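The left half (side view) shows the button at about (250,201) and the roller at (223,214). The right half (top view) shows the button at (264,200) and the roller at (272,232). The lift's x runs roughly along world +x, the beaker stands on the −y side and the petri dish on the +y side.

```bash
cat >> h.py <<'E'
def ray(cam,u,v,T=None):
    i=camera_info(cam);K=np.array(i["intrinsics"]);T=np.array(i["world_from_camera"]) if T is None else T
    d=T[:3,:3]@np.linalg.inv(K)@[u,v,1];return T[:3,3],d/np.linalg.norm(d)
def tri(rs):
    A=sum(np.eye(3)-np.outer(d,d) for o,d in rs);b=sum((np.eye(3)-np.outer(d,d))@o for o,d in rs)
    p=np.linalg.solve(A,b);return p,[np.linalg.norm((np.eye(3)-np.outer(d,d))@(p-o)) for o,d in rs]
def wristT():
    from scipy.spatial.transform import Rotation as R
    s=state();T=np.eye(4);T[:3,:3]=R.from_euler("xyz",s["ee_rot"]).as_matrix();T[:3,3]=s["tcp_pos"]
    return T@np.array(camera_info("wrist")["T_tool_cam"])
E
python3 - <<'E'
from h import *
for n,a,b in(("button",(249.6,200.8),(264.4,199.6)),("knob",(222.8,213.6),(271.6,232.4))):
    print(n,tri([ray("side",*a),ray("top",*b)]))
d=np.load("top1.npy")
print(w("top",264.4,199.6,d[200,264]),w("top",271.6,232.4,d[230:236,268:276].min()))
# base plate corners in top (z=.015)
for x,y in((580,112),(686,125),(663,272),(556,258)):
    o,r=ray("top",(x-400)/2.5+180,y/2.5+110);print(np.round(o+r*(.015-o[2])/r[2],3))
i=camera_info("wrist");print(np.round(i["T_tool_cam"],3).tolist(),np.round(i["intrinsics"],1).tolist())
E
```

```text
button (array([ 0.58261632, -0.01427862,  0.10289037]), [np.float64(0.0016020237755340503), np.float64(0.0016020237755340165)])
knob (array([ 0.46327996, -0.03948792,  0.11766483]), [np.float64(0.0011925785047020368), np.float64(0.001192578504701986)])
[ 0.57929215 -0.01368756  0.1141966 ] [ 0.37295447 -0.00704427  1.41445914]
[0.77  0.036 0.015]
[ 0.751 -0.128  0.015]
[ 0.523 -0.093  0.015]
[0.542 0.068 0.015]
[[0.002, -0.963, -0.269, 0.07], [1.0, 0.002, 0.001, -0.0], [-0.0, -0.269, 0.963, -0.146], [0.0, 0.0, 0.0, 1.0]] [[301.7, 0.0, 257.7], [0.0, 301.7, 188.5], [0.0, 0.0, 1.0]]
```

Call:
{"api": "apply_moves", "payload": {"moves": [[[0,0,-5],[0.03,0.05,0.03],0],[[0,0,-10],[0.06,0.1,0.06],0],[[0,0,-15],[0.09,0.15,0.09],0],[[0,0,-20],[0.12,0.2,0.1],0],[[0,0,-25.5],[0.15,0.25,0.1],0],[[0,0,-25.5],[0.18,0.3,0.1],0],[[0,0,-25.5],[0.21,0.36,0.1],0],[[0,0,-25.5],[0.24,0.42,0.1],0],[[0,0,-25.5],[0.26,0.47,0.1],0],[[0,0,-25.5],[0.29,0.52,0.1],0]]}}

```text
t: 1.95
tcp_pos: [0.4827, -0.0725, 0.3391]
ee_rot: [3.141, -0.0, -0.132]
contact_force: [0.3, -0.6, -1.2]
grip_width: 1.003
```

Call:
{"api": "apply_moves", "payload": {"moves": [[[0,0,0],[0.01,0.03,0],0],[[0,0,0],[0.01,0.03,0],0],[[0,0,0],[0.01,0.03,0],0]]}}

```text
t: 2.33
tcp_pos: [0.4918, -0.0461, 0.3387]
ee_rot: [3.14, 0.0, -0.134]
contact_force: [0.7, -1.0, 0.2]
grip_width: 1.004
```

```bash
cat >> h.py <<'E'
def shot(n):
    T=wristT();p,d=camera("wrist");cv2.imwrite(f"pics/{n}.png",p);np.savez(n,T=T,d=d)
    for l in("lever_knob","button_top","lift_base","lever_pivot"):
        for r in spot_in("wrist",l)[:2]:
            x,y,a,b=r["rect"];print(l,np.round(r["rect"],1),round(r["conf"],2))
E
python3 -c "
from h import *
print(state()['tcp_pos'],state()['ee_rot']);shot('w1')"
```

```text
[ 0.49182167 -0.04612533  0.33869087] [ 3.14031679e+00  4.70472154e-04 -1.33763393e-01]
lever_knob [191.9  76.1  74.2 122.2] 0.88
button_top [208.7  77.7  24.7  24.9] 0.62
lift_base [153.8   0.  138.2 197.8] 0.78
lever_pivot [153.5   1.7 138.1 194.9] 0.81
lever_pivot [268.7   8.   15.1  19.7] 0.35
```

View pics/w1.png

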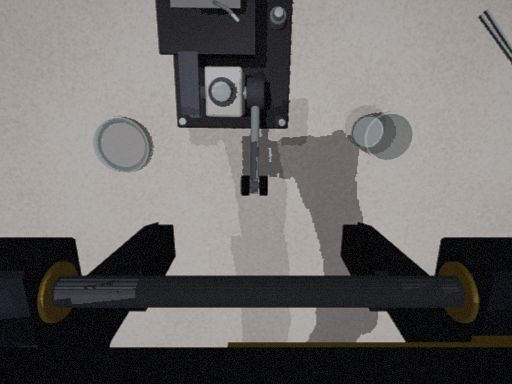

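Wrist view: button at (221,90), black roller at (255,186), pivot hub at (256,90). The lever is almost aligned with the tool's x axis. I'll take a second view from a sideways shift.

Call:
{"api": "apply_moves", "payload": {"moves": [[[0,0,0],[0.0,0.05,0],0],[[0,0,0],[0.0,0.09,0],0],[[0,0,0],[0.0,0.09,0],0],[[0,0,0],[0.0,0.09,0],0]]}}

```text
t: 3.08
tcp_pos: [0.4923, 0.0441, 0.3387]
ee_rot: [3.141, 0.0, -0.134]
contact_force: [-0.3, -0.1, 0.5]
grip_width: 0.997
```

```bash
python3 -c "
from h import *
shot('w2')
a=cv2.imread('pics/w1.png')[0:210,140:300];b=cv2.imread('pics/w2.png')[0:210,180:400]
a=cv2.resize(a,None,fx=2,fy=2);b=cv2.resize(b,None,fx=2,fy=2);cv2.imwrite('pics/c2.png',np.hstack([a,b]))"
```

```text
lever_knob [263.   66.7  77.6 119.8] 0.92
lever_knob [284.9  72.7  21.   21.9] 0.44
button_top [285.3  70.9  20.   22.9] 0.85
lift_base [233.1   0.  123.5 187.5] 0.69
lever_pivot [234.3   2.5 125.7 186.3] 0.78
```

View pics/c2.png

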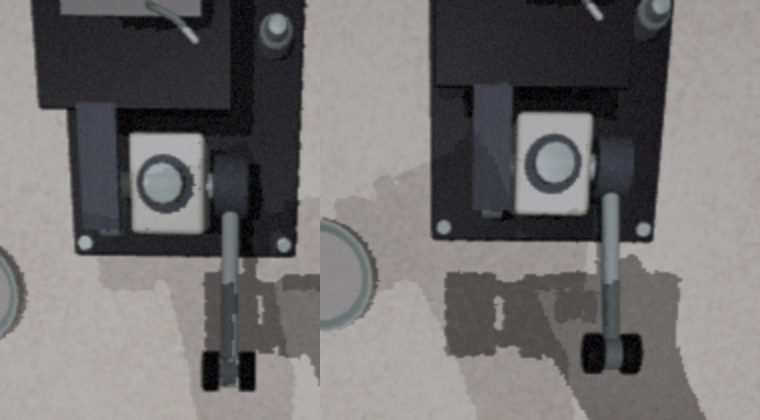

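Crops (w1 left, w2 right): button disc at (221.5,91.5) / (297.5,81.5), roller at (254.5,185.5) / (326,176.5), and the housing's top corners are clear in both.

Run:
```python
from h import *
T1=np.load('w1.npz')['T'];T2=np.load('w2.npz')['T'];d1=np.load('w1.npz')['d']
P={"button":((163,183),(555,163)),"knob":((229,371),(612,353)),"h1":((131,133),(516,113)),"h2":((204,133),(593,113)),"h3":((205,232),(590,214)),"h4":((131,233),(515,213)),"boltL":((85,243),(444,228)),"boltR":((284,244),(643,229))}
R={}
for n,(a,b) in P.items():
    r1=ray("wrist",a[0]/2+140,a[1]/2,T1);r2=ray("wrist",(b[0]-320)/2+180,b[1]/2,T2)
    p,e=tri([r1,r2]);R[n]=p
    z={"button":.113,"knob":.116,"h":.097}.get(n if n[0]!='h' else 'h',.017)
    q=[o+d*(z-o[2])/d[2] for o,d in(r1,r2)]
    print(n,p.round(4),round(e[0],4),"at z",q[0].round(4),q[1].round(4))
print([np.degrees(np.arctan2(v[1],v[0])).round(1) for v in (R["h1"]-R["h4"],R["h2"]-R["h3"])],[np.degrees(np.arctan2(-v[0],v[1])).round(1) for v in(R["h1"]-R["h2"],R["h4"]-R["h3"],R["boltL"]-R["boltR"])])
```

```text
button [ 0.5805 -0.0148  0.11  ] 0.0 at z [ 0.5803 -0.0151  0.113 ] [ 0.5803 -0.0144  0.113 ]
knob [ 0.4633 -0.0384  0.1175] 0.0002 at z [ 0.4627 -0.0383  0.116 ] [ 0.4631 -0.0386  0.116 ]
h1 [0.6137 0.0027 0.0844] 0.0001 at z [0.6119 0.0009 0.097 ] [0.6121 0.0038 0.097 ]
h2 [ 0.6065 -0.0423  0.0935] 0.0 at z [ 0.6062 -0.0425  0.097 ] [ 0.6061 -0.0417  0.097 ]
h3 [ 0.5487 -0.0348  0.0993] 0.0002 at z [ 0.5489 -0.0347  0.097 ] [ 0.5484 -0.0352  0.097 ]
h4 [0.5548 0.011  0.0988] 0.0004 at z [0.5544 0.0113 0.097 ] [0.5551 0.0109 0.097 ]
boltL [0.5503 0.0599 0.0207] 0.0002 at z [0.5504 0.0608 0.017 ] [0.5501 0.0601 0.017 ]
boltR [ 0.5297 -0.0887  0.0163] 0.0001 at z [ 0.5298 -0.0886  0.017 ] [ 0.5296 -0.0885  0.017 ]
[np.float64(-8.0), np.float64(-7.5)] [np.float64(-9.0), np.float64(-7.5), np.float64(-7.9)]
```

All checks agree: yaw is about −7.8°, the button is at (0.580, −0.0148, 0.113) and the roller is where a 0.5 rad lever would put it. Now I'll press the button.

Call:
{"api": "apply_moves", "payload": {"moves": [[[0,0,0],[0.04,-0.03,0],1],[[0,0,0],[0.088,-0.059,-0.03],1],[[0,0,0],[0.088,-0.059,-0.08],1],[[0,0,0],[0.088,-0.059,-0.13],1],[[0,0,0],[0.088,-0.059,-0.17],1],[[0,0,0],[0.088,-0.059,-0.2],1],[[0,0,0],[0.088,-0.059,-0.21],1],[[0,0,0],[0.088,-0.059,-0.21],1],[[0,0,0],[0.088,-0.059,-0.21],1],[[0,0,0],[0.088,-0.059,-0.21],1]]}}

```text
t: 4.58
tcp_pos: [0.5812, -0.0137, 0.13]
ee_rot: [-3.141, -0.002, -0.132]
contact_force: [-0.3, -0.7, -0.3]
grip_width: 0.007
```

Call:
{"api": "apply_moves", "payload": {"moves": [[[0,0,0],[0,0,-0.005],1],[[0,0,0],[0,0,-0.01],1],[[0,0,0],[0,0,-0.014],1],[[0,0,0],[0,0,-0.018],1],[[0,0,0],[0,0,-0.021],1],[[0,0,0],[0,0,-0.021],1]]}}

```text
t: 5.32
tcp_pos: [0.5802, -0.0136, 0.1077]
ee_rot: [3.142, 0.0, -0.132]
contact_force: [-0.7, -0.2, 3.8]
grip_width: 0.006
```

Call:
{"api": "apply_moves", "payload": {"moves": [[[0,0,0],[0,0,-0.0015],1],[[0,0,0],[0,0,-0.0015],1],[[0,0,0],[0,0,-0.0015],1],[[0,0,0],[0,0,-0.0015],1]]}}

```text
t: 5.82
tcp_pos: [0.5802, -0.0136, 0.1065]
ee_rot: [3.142, 0.0, -0.132]
contact_force: [-2.1, 0.7, 5.9]
grip_width: 0.005
```

```bash
python3 -c "
from h import *
p,d=camera('side');cv2.imwrite('pics/s2.png',cv2.resize(p[150:250,190:310],None,fx=4,fy=4))
print(spot_in('side','lever_knob')[:2])"
```

```text
[{'rect': [218.1, 198.7, 44.1, 33.9], 'conf': 0.77}, {'rect': [275.1, 321.2, 12.1, 19.9], 'conf': 0.27}]
```

View pics/s2.png

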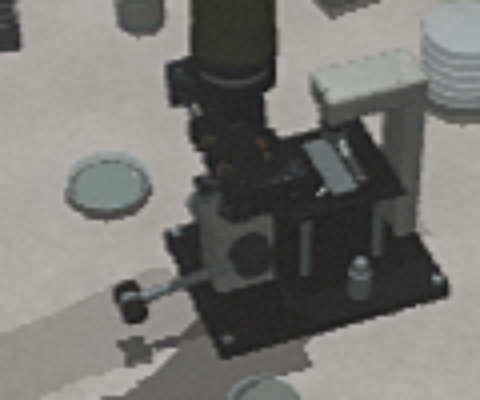

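The lever has fallen: the roller is now at about (222,225) in the side view, down from row 214. I'll retreat and verify its position.

Call:
{"api": "apply_moves", "payload": {"moves": [[[0,0,0],[0,0,0.03],1],[[0,0,0],[0,0,0.08],1],[[0,0,0],[-0.04,0,0.13],0.3],[[0,0,0],[-0.09,-0.01,0.16],0.3],[[0,0,0],[-0.14,-0.022,0.16],0.3],[[0,0,0],[-0.16,-0.024,0.16],0.3],[[0,0,0],[-0.16,-0.024,0.16],0.3],[[0,0,0],[-0.16,-0.024,0.16],0.3]]}}

```text
t: 6.92
tcp_pos: [0.4221, -0.0374, 0.2663]
ee_rot: [-3.141, -0.002, -0.132]
contact_force: [0.9, 0.7, 0.3]
grip_width: 0.66
```

```bash
python3 -c "
from h import *
shot('w3')
i=camera_info('side');K=np.array(i['intrinsics']);T=np.linalg.inv(i['world_from_camera'])
T3=np.linalg.inv(np.load('w3.npz')['T']);K3=np.array(camera_info('wrist')['intrinsics'])
for a in(0,.2,.5):
    p=np.array([.5749-.12*np.cos(a-.15)*.9907,-.0544+.12*np.cos(a-.15)*.136,.075+.12*np.sin(a-.15),1])
    for k,t in((K,T),(K3,T3)):
        q=k@(t@p)[:3];print(a,q[:2]/q[2],p)
"
```

```text
lever_knob [169.    0.  101.3 147.9] 0.57
button_top [195.2   0.   28.7  23.4] 0.78
lift_base [154.7   0.  144.6 148.2] 0.58
lift_base [172.8   2.7  95.2 143.2] 0.28
lever_pivot [152.4   0.9 146.  144.7] 0.62
0 [222.37202267 225.46140381] [ 0.45735094 -0.03826326  0.05706742  1.        ]
0 [254.73915664 135.11524939] [ 0.45735094 -0.03826326  0.05706742  1.        ]
0.2 [221.71204554 221.0573084 ] [ 0.45616457 -0.0381004   0.0809975   1.        ]
0.2 [254.5218414  138.34807617] [ 0.45616457 -0.0381004   0.0809975   1.        ]
0.5 [223.08557514 213.76766831] [ 0.46322361 -0.03906944  0.11614774  1.        ]
0.5 [254.16958106 134.83353753] [ 0.46322361 -0.03906944  0.11614774  1.        ]
```

View pics/w3.png

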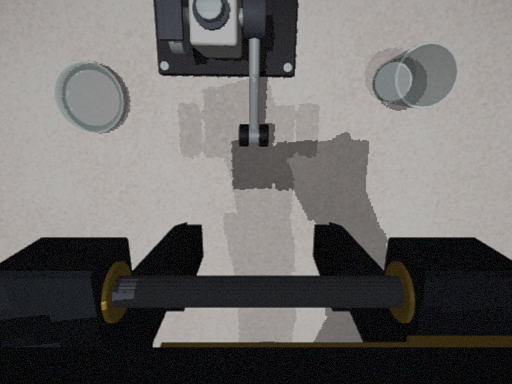

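The roller at (254,135) matches the bottom-stop prediction in both views. I'll descend and grasp.

Call:
{"api": "apply_moves", "payload": {"moves": [[[0,0,0],[0.035,-0.001,-0.04],0.3],[[0,0,0],[0.035,-0.001,-0.09],0.3],[[0,0,0],[0.035,-0.001,-0.14],0.3],[[0,0,0],[0.035,-0.001,-0.18],0.3],[[0,0,0],[0.035,-0.001,-0.21],0.3],[[0,0,0],[0.035,-0.001,-0.228],0.3],[[0,0,0],[0.035,-0.001,-0.228],0.3],[[0,0,0],[0.035,-0.001,-0.228],0.3],[[0,0,0],[0.035,-0.001,-0.228],0.3]]}}

```text
t: 8.3
tcp_pos: [0.456, -0.0387, 0.039]
ee_rot: [-3.141, -0.002, -0.132]
contact_force: [-0.1, 0.2, 1.3]
grip_width: 0.697
```

Call:
{"api": "apply_moves", "payload": {"moves": [[[0,0,0],[0,0,0],1],[[0,0,0],[0,0,0],1],[[0,0,0],[0,0,0],1],[[0,0,0],[0,0,0],1],[[0,0,0],[0,0,0],1],[[0,0,0],[0,0,0],1]]}}

```text
t: 9.05
tcp_pos: [0.4557, -0.0371, 0.0384]
ee_rot: [-3.14, -0.001, -0.13]
contact_force: [-1.1, 6.0, 1.8]
grip_width: 0.383
```

```bash
python3 -c "
import numpy as np
for a in np.r_[.1:1.31:.1]:
    x=.12*(np.cos(.15)-np.cos(a-.15));print(round(a,2),np.round([x*.9907,-x*.136,.12*(np.sin(a-.15)+np.sin(.15))],4))"
```

```text
0.1 [-0.0012  0.0002  0.0119]
0.2 [-0.0012  0.0002  0.0239]
0.3 [ 0.     -0.      0.0359]
0.4 [ 0.0024 -0.0003  0.0476]
0.5 [ 0.0059 -0.0008  0.0591]
0.6 [ 0.0105 -0.0014  0.0701]
0.7 [ 0.0162 -0.0022  0.0807]
0.8 [ 0.0229 -0.0031  0.0906]
0.9 [ 0.0306 -0.0042  0.0997]
1.0 [ 0.0391 -0.0054  0.1081]
1.1 [ 0.0484 -0.0066  0.1155]
1.2 [ 0.0584 -0.008   0.122 ]
1.3 [ 0.069  -0.0095  0.1275]
```

Call:
{"api": "apply_moves", "payload": {"moves": [[[0,0,0],[-0.001,0.001,0.006],1],[[0,0,0],[-0.001,0.001,0.012],1],[[0,0,0],[-0.001,0.001,0.018],1],[[0,0,0],[-0.001,0.001,0.024],1],[[0,0,0],[0,0.001,0.036],1],[[0,0,0],[0.0025,0.001,0.0475],1],[[0,0,0],[0.006,0,0.059],1],[[0,0,0],[0.0105,0,0.07],1],[[0,0,0],[0.0105,0,0.07],1]]}}

```text
t: 10.18
tcp_pos: [0.4665, -0.0386, 0.1093]
ee_rot: [-3.141, -0.002, -0.133]
contact_force: [1.6, 4.9, -1.7]
grip_width: 0.383
```

Call:
{"api": "apply_moves", "payload": {"moves": [[[0,0,0],[0.0055,0,0.0105],1],[[0,0,0],[0.0125,-0.001,0.0205],1],[[0,0,0],[0.02,-0.002,0.0295],1],[[0,0,0],[0.0285,-0.003,0.038],1],[[0,0,0],[0.038,-0.0045,0.0455],1],[[0,0,0],[0.048,-0.006,0.052],1],[[0,0,0],[0.053,-0.007,0.055],1],[[0,0,0],[0.053,-0.007,0.055],1],[[0,0,0],[0.053,-0.007,0.055],1]]}}

```text
t: 11.3
tcp_pos: [0.5187, -0.046, 0.1631]
ee_rot: [3.141, 0.0, -0.133]
contact_force: [0.9, 2.5, -3.9]
grip_width: 0.383
```

Run:
```python
from h import *
s=state();R0=np.array([.5749,-.0544]);p=s['tcp_pos'];print(p,s['contact_force'],s['ee_rot'])
k=p-R0.tolist()[0]*0
xl=(p[0]-.5749)*.9907+(p[1]+.0544)*-.136; z=p[2]+.019-.075
print("lift x",xl,"z",z,"r",np.hypot(xl,z),"angle",np.arctan2(z,-xl)+.15)
for c in("side","wrist"):
    im,d=camera(c);cv2.imwrite(f"pics/{c}4.png",im)
a=cv2.resize(cv2.imread("pics/side4.png")[140:250,190:310],None,fx=4,fy=4)
cv2.imwrite("pics/c4.png",np.hstack([a]))
```

```text
[ 0.51866482 -0.04596864  0.16309806] [ 0.94825387  2.53357633 -3.93323349] [ 3.14116650e+00  1.20768697e-04 -1.32587426e-01]
lift x -0.05685885407080765 z 0.10709805638126103 r 0.12125561004295499 angle 1.2327317655154506
```

View pics/c4.png

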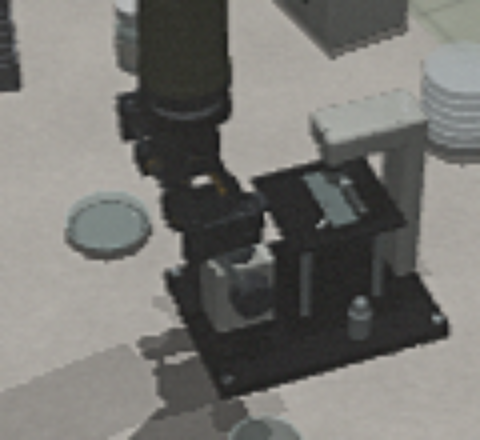

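The gripper holds the grip at about 1.24 rad, beside and above the housing. One small step remains to 1.30.

Call:
{"api": "apply_moves", "payload": {"moves": [[[0,0,0],[0.003,0,0.0015],1],[[0,0,0],[0.006,-0.001,0.003],1],[[0,0,0],[0.006,-0.001,0.003],1],[[0,0,0],[0.006,-0.001,0.003],1],[[0,0,0],[0.006,-0.001,0.003],1]]}}

```text
t: 12.02
tcp_pos: [0.5249, -0.0469, 0.1662]
ee_rot: [3.141, -0.0, -0.132]
contact_force: [2.1, 1.1, -7.1]
grip_width: 0.383
```

Run:
```python
from h import *
s=state();p=s['tcp_pos'];print(p,s['contact_force'],s['grip_width'],p-[.4557,-.0371,.0384])
xl=(p[0]-.5749)*.9907+(p[1]+.0544)*-.136; z=p[2]+.019-.075
print("r",np.hypot(xl,z),"angle",np.arctan2(z,-xl)+.15)
T=wristT();im,d=camera("wrist");np.savez("w5",T=T,d=d)
im2,d2=camera("side")
# stage surface height: side depth now vs start
d0=np.load("side1.npy")
a=cv2.resize(im[150:384,130:390],None,fx=1.7,fy=1.7);b=cv2.resize(im2[165:225,215:285],None,fx=5,fy=5)
c=np.zeros((max(a.shape[0],b.shape[0]),a.shape[1]+b.shape[1],3),np.uint8);c[:a.shape[0],:a.shape[1]]=a;c[:b.shape[0],a.shape[1]:]=b
cv2.imwrite("pics/c5.png",c);print(c.shape)
for u,v in((271,181),(283,190),(272,192),(285,195)): print(u,v,[w("side",u,v,x[v,u]).round(4).tolist() for x in(d0,d2)])
```

```text
[ 0.52493882 -0.04685378  0.16618339] [ 2.13420184  1.12222127 -7.14174537] 0.38274567183745545 [ 0.06923882 -0.00975378  0.12778339]
r 0.12121442272788185 angle 1.2908682607406374
(398, 792, 3)
271 181 [[0.6682, -0.0258, 0.1738], [0.6676, -0.0267, 0.1747]]
283 190 [[0.7198, -0.0311, 0.1101], [0.716, -0.0367, 0.1163]]
272 192 [[0.6758, -0.0233, 0.1133], [0.6742, -0.0258, 0.116]]
285 195 [[0.7117, -0.0584, 0.1101], [0.7064, -0.0661, 0.1189]]
```

View pics/c5.png

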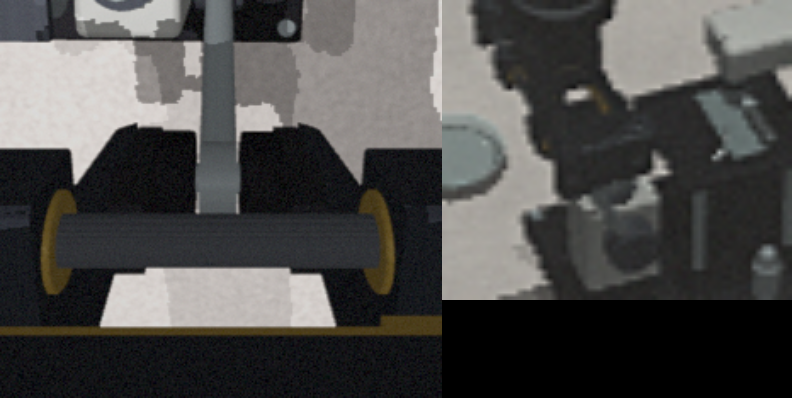

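The wrist crop shows the roller held between the pads and the rod running up from the grip (picture columns about 252–268). I'll use the rod's depth to get the lever angle independently.

Run:
```python
from h import *
z=np.load("w5.npz");T=z["T"];d=z["d"];K=np.array(camera_info("wrist")["intrinsics"])
P=[]
for v in range(120,240,4):
    seg=d[v,235:285];u=np.arange(235,285);m=(seg>0.05)
    if not m.any():continue
    # rod centre: nearest along columns 254..266
    c=slice(15,32);k=np.argmin(np.where(seg[c]>0.02,seg[c],9))+250;dd=np.median(d[v,k-2:k+3])
    q=(T@np.r_[np.linalg.inv(K)@[k,v,1]*dd,1])[:3]
    xl=(q[0]-.5749)*.9907+(q[1]+.0544)*-.136;yl=(q[0]-.5749)*.136+(q[1]+.0544)*.9907
    P.append((v,k,xl,yl,q[2]));
P=np.array(P);print(P.round(4))
```

```text
[[ 1.200e+02  2.510e+02  8.100e-03  6.000e-03  9.340e-02]
 [ 1.240e+02  2.620e+02  5.400e-03 -1.900e-03  9.390e-02]
 [ 1.280e+02  2.520e+02  2.700e-03  5.200e-03  9.540e-02]
 [ 1.320e+02  2.500e+02 -1.000e-04  6.600e-03  9.540e-02]
 [ 1.360e+02  2.610e+02 -3.000e-03 -1.200e-03  9.480e-02]
 [ 1.400e+02  2.570e+02 -5.200e-03  1.600e-03  1.002e-01]
 [ 1.440e+02  2.610e+02 -7.300e-03 -1.100e-03  1.052e-01]
 [ 1.480e+02  2.580e+02 -9.400e-03  9.000e-04  1.102e-01]
 [ 1.520e+02  2.590e+02 -1.140e-02  3.000e-04  1.144e-01]
 [ 1.560e+02  2.590e+02 -1.340e-02  3.000e-04  1.187e-01]
 [ 1.600e+02  2.610e+02 -1.530e-02 -1.000e-03  1.228e-01]
 [ 1.640e+02  2.600e+02 -1.690e-02 -3.000e-04  1.277e-01]
 [ 1.680e+02  2.600e+02 -1.900e-02 -3.000e-04  1.299e-01]
 [ 1.720e+02  2.590e+02 -2.030e-02  3.000e-04  1.352e-01]
 [ 1.760e+02  2.620e+02 -2.200e-02 -1.500e-03  1.387e-01]
 [ 1.800e+02  2.590e+02 -2.370e-02  3.000e-04  1.417e-01]
 [ 1.840e+02  2.600e+02 -2.510e-02 -3.000e-04  1.453e-01]
 [ 1.880e+02  2.580e+02 -2.640e-02  9.000e-04  1.492e-01]
 [ 1.920e+02  2.590e+02 -2.770e-02  3.000e-04  1.528e-01]
 [ 1.960e+02  2.590e+02 -2.930e-02  3.000e-04  1.552e-01]
 [ 2.000e+02  2.550e+02 -3.080e-02  2.500e-03  1.575e-01]
 [ 2.040e+02  2.560e+02 -3.200e-02  1.900e-03  1.608e-01]
 [ 2.080e+02  2.540e+02 -3.350e-02  2.900e-03  1.631e-01]
 [ 2.120e+02  2.550e+02 -3.450e-02  2.400e-03  1.664e-01]
 [ 2.160e+02  2.590e+02 -3.560e-02  3.000e-04  1.692e-01]
 [ 2.200e+02  2.590e+02 -3.700e-02  3.000e-04  1.711e-01]
 [ 2.240e+02  2.580e+02 -3.830e-02  8.000e-04  1.732e-01]
 [ 2.280e+02  2.610e+02 -3.900e-02 -6.000e-04  1.765e-01]
 [ 2.320e+02  2.590e+02 -4.000e-02  4.000e-04  1.790e-01]
 [ 2.360e+02  2.650e+02 -3.880e-02 -2.300e-03  1.862e-01]]
```

The rod's slope is about 65.5–66.2°, and it passes 5.6 mm from the pivot, which matches its surface radius. So the lever is at 1.30 rad. I'll do a short settling hold, then hand in.

Call:
{"api": "apply_moves", "payload": {"moves": [[[0,0,0],[0,0,0],1],[[0,0,0],[0,0,0],1],[[0,0,0],[0,0,0],1],[[0,0,0],[0,0,0],1]]}}

```text
t: 12.62
tcp_pos: [0.5249, -0.0468, 0.1662]
ee_rot: [3.141, -0.0, -0.132]
contact_force: [1.8, 0.0, -8.3]
grip_width: 0.383
```

```bash
python3 -c "
from h import *
s=state();print(s['tcp_pos'],s['contact_force'],s['grip_width']);print(close_job())"
```

```text
[ 0.52489749 -0.04681818  0.16620152] [ 1.76838143  0.01335867 -8.29962146] 0.3825714118876878
the job is handed in; nothing more can be done
None
```

I pressed the release button, the lever fell to its bottom stop, and I swung it back up to the highest lift point. I handed the job in at about 12.6 s, with the gripper still holding the lever there.

- **Drop:** the button went down about 6.5 mm. The side and wrist views both put the roller where the bottom stop should be.
- **Lever angle at the end:** the tool position gave 1.29 rad. Measuring the rod's slope from wrist-camera depth gave 65.5–66.2° above level, against 66° expected at 1.30 rad.
- **Grip:** the pads read 33.7 mm apart on the 34 mm roller, and the pose was steady when I handed in.
- **Stage:** its depth readings were noisy. They showed it 6 to 9 mm higher than at the start at the two clearest points, so I did not rely on them.
- **Disagreements:** the tool path gave a lever radius of 121.2 mm against the stated 120. The wrist read about 8 N of vertical force, more than the stated 1.5–4 N pull at the grip, probably because of that radius mismatch.
- **Bystanders:** I planned the moves to keep clear of the other objects and saw no contact. I did not measure their positions again at the end.

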